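# Press a poster frame shut, rail by rail

## Robot

A 6-joint arm with a two-finger parallel gripper is mounted at the origin on the work surface. World frame = base frame: x ahead of the robot, y to its left, z up, the work surface at z = 0. Lengths are in mm, angles in rad, forces in N, time in s.
With the tool pointing down it reaches from about 275 to 750 mm from the base axis. Payload 10.2 kg.
Tool frame: the origin (TCP) lies at the very end of the fingers, on their centre line; the grasp point (between the pads) lies 19 mm behind it (manip.tcp_to_grasp is the distance from the TCP to the grasp point, in mm); z points along the fingers, y is the line along which they close (so a half turn about z gives the same grasp; the last joint's range is limited). The gripper opens to 85 mm and grips with 20 to 120 N. Pads are 22 mm wide; open, the fingers measure 114 mm over their backs; the gripper's body (76 mm by 85 mm) begins 54 mm behind the grasp point. The pads swing forward as they close: fully open they stand 13 mm farther back than shut.
Start: joints at [-1.4, 0.313, 1.498, -0, 1.331, -0.223], TCP at [201.431, -484.827, 231.294] pointing down, gripper open.
Joint ranges: [-2.94, 2.94], [-0.97, 2.17], [0.19, 2.56], [-1.23, 4.37], [0.02, 3.11], [-2.88, 2.88]. Speed limits (rad/s): [2.39, 2.39, 3.01, 3.14, 3.14, 3.14].

## Interface

Orientations are given as a unit quaternion [w, x, y, z].
In Python, from bench import manip, eyes, ticket gives the robot as it stands.
- The arm moves only by the tool arm_command, never from a script. Its argument "series" is text: rows parted by semicolons, each of 6 numbers parted by spaces: the shift along the tool's x, y, z in m, then the turn, a rotation vector about the tool's x, y, z in rad. In form: x y z rx ry rz; .... A call has exactly 5 rows; each row shifts and turns the commanded pose from where the row before left it, along the tool's axes as they then stand; what a row does not reach is not made up. A row lasts 1/8 s, in which the tool goes at most 62.5 mm and 10.7 degrees, less where a joint would pass 70% of its speed; a pose out of reach is approached as far as the arm can. A call with a gripper value outside its range is refused whole. "hand" is the opening, from -1 (shut) to 1 (fully open), set as the call begins (left out, the last holds). The fingers move at their own pace and stop on an object; "newtons" is the grip in N (left out, the last holds). Time passes only in rows, so rows that do not move let the fingers close, or fill a call up. It gives the time, the measured TCP pose, the force, the opening and the grip force at its end, in the units of the state.
- manip.get_state(): the state, without advancing time (a new reading comes with each control period).
- eyes.read_camera(name): name is "scene" or "side" or "wrist"; returns a dict with "image" (420x560x3 uint8, red, green, blue), "intrinsics" (3x3 intrinsics, pixels), "dist" ([k1, k2, p1, p2, k3] as OpenCV has them; the pictures are not rectified), "R" (3x3) and "t" (3): a world point X has camera coordinates R X + t. Camera axes: x right, y down, z forward; pixel columns grow to the right and rows downward; lengths in mm; the calibration is good to about 2 mm. A picture is of the moment at which its call begins. There is no depth.
- ticket.finish_job(): hands the job in; it is judged then, once.
The state is a dict: "time": time; "joint_pos": joint angles; "qvel": joint speeds; "joint_efforts": joint torques, N m; "position": TCP position; "orientation": TCP orientation; "contact_force": force on the tool from outside, world axes, zero at the start; "ft_torque": the same for the moment, N m; "gripper_width": finger opening in mm; "grip_force": force on a finger pad.
Only numpy, scipy, OpenCV 4.12 (cv2) and the standard library are available. Lean on these libraries where they do the work, as an engineer would, in place of code of your own. Each camera call takes 0.05 s, during which the arm holds its last target. There are 200 camera calls.

## Task

The print is in its snap frame and all four clip rails are still standing open: with a fingertip at the middle of its length, press each rail down lightly, one after another, until it lies flat and shut: first the far long rail, then the near long rail, then the left short one and last the right short one, so that the print is held square. Do not pick up, lift or push the frame away, keep off the print, and leave the paperweight and the other things on the desk where they are.

Things in the scene. Friction and masses are not known exactly. Their poses are not given: they have to be found in the camera images.
- frame: A4 snap frame (poster frame with four hinged clip rails) lying loose on the desk: 240 mm (its x) by 328 mm (its y), about 1 kg. Origin: centre of its underside, on the desk. +x points to the far rail (away from the robot, within 0.45 rad), +y to the left rail. Fixed grey corner pieces, 25 x 25 mm, 11.5 mm high, stand between the rails.
- print: the A4 print under its clear cover, fixed in the frame, 200 x 288 mm, showing between the rails. Origin: centre of its underside, in the middle of the frame; its upper face is 5.5 mm above the desk.
- rail_far (a joint): opening angle (rad) of the far long rail (276 mm long, on the frame's +x side): aluminium, 25 mm wide, hinged on the frame's outer edge 8.5 mm above the desk. 0 = shut, flat, top 11.5 mm above the desk (pressed on, it gives 2.5 mm at 10 N, then is solid); starts at 0.48 to 0.72, leaning up and inward; stop at 1.25. Stiff hinge: 2 to 8 N down on the raised edge turns it; it stays where left.
- edge_far (a point): middle of the raised inner edge of the far rail, on its top face, moving with the rail: about 24 mm from the hinge line. Rail open, it is about 22 to 27 mm above the desk; shut, 11.5 mm above the desk and 24 mm inside the frame's outer edge (it swings 3 to 6 mm inward as it goes down).
- rail_near (a joint): opening angle (rad) of the near long rail (276 mm long, on the frame's -x side): aluminium, 25 mm wide, hinged on the frame's outer edge 8.5 mm above the desk. 0 = shut, flat, top 11.5 mm above the desk (pressed on, it gives 2.5 mm at 10 N, then is solid); starts at 0.48 to 0.72, leaning up and inward; stop at 1.25. Stiff hinge: 2 to 8 N down on the raised edge turns it; it stays where left.
- edge_near (a point): middle of the raised inner edge of the near rail, on its top face, moving with the rail: about 24 mm from the hinge line. Rail open, it is about 22 to 27 mm above the desk; shut, 11.5 mm above the desk and 24 mm inside the frame's outer edge (it swings 3 to 6 mm inward as it goes down).
- rail_left (a joint): opening angle (rad) of the left short rail (188 mm long, on the frame's +y side): aluminium, 25 mm wide, hinged on the frame's outer edge 8.5 mm above the desk. 0 = shut, flat, top 11.5 mm above the desk (pressed on, it gives 2.5 mm at 10 N, then is solid); starts at 0.48 to 0.72, leaning up and inward; stop at 1.25. Stiff hinge: 2 to 8 N down on the raised edge turns it; it stays where left.
- edge_left (a point): middle of the raised inner edge of the left rail, on its top face, moving with the rail: about 24 mm from the hinge line. Rail open, it is about 22 to 27 mm above the desk; shut, 11.5 mm above the desk and 24 mm inside the frame's outer edge (it swings 3 to 6 mm inward as it goes down).
- rail_right (a joint): opening angle (rad) of the right short rail (188 mm long, on the frame's -y side): aluminium, 25 mm wide, hinged on the frame's outer edge 8.5 mm above the desk. 0 = shut, flat, top 11.5 mm above the desk (pressed on, it gives 2.5 mm at 10 N, then is solid); starts at 0.48 to 0.72, leaning up and inward; stop at 1.25. Stiff hinge: 2 to 8 N down on the raised edge turns it; it stays where left.
- edge_right (a point): middle of the raised inner edge of the right rail, on its top face, moving with the rail: about 24 mm from the hinge line. Rail open, it is about 22 to 27 mm above the desk; shut, 11.5 mm above the desk and 24 mm inside the frame's outer edge (it swings 3 to 6 mm inward as it goes down).
- paperweight: dark steel paperweight with a small knob, 56 mm across, 40 mm high, standing in the middle of the print to keep it flat; loose. Origin: centre of its underside.
- tape_roll: roll of brown tape lying flat left of the frame, 86 mm across, 25 mm high; loose. Origin: centre of its underside.
- spirit_level: small aluminium spirit level standing on its edge beside the right rail and along it, 200 mm long (its y), 22 mm wide, 41 mm high; loose. Origin: centre of its underside.
- cactus: small cactus in a white pot, by the frame's near right corner, 68 mm across, 97 mm high; loose. Origin: centre of its underside.
- mannequin: wooden artist's mannequin on a round 84 mm base, 221 mm high, left of the frame's near left corner; loose. Origin: centre of its underside.
- mug: white mug, 80 mm across plus handle, 92 mm high, right of the frame; loose. Origin: centre of its underside.
- marker: marker pen lying in front of the near rail, 130 mm long (its y), 18 mm thick; loose. Origin: centre of its underside.
There are look-alikes about, which are no part of the job. Of the things shaped like the paperweight, the steel one is meant.

How it is judged (in metres and radians):
On the way, in this order (a step that is already met when the one before it is completed fails the run):
1. the far long rail is shut (value of joint rail_far below 0.1 rad), for 0.2 s.
2. the near long rail is shut (value of joint rail_near below 0.1 rad), for 0.2 s.
3. the left short rail is shut (value of joint rail_left below 0.1 rad), for 0.2 s.
4. the right short rail is shut (value of joint rail_right below 0.1 rad), for 0.2 s.
At the end, for the whole second after the job is handed in: All four rails lie shut (each within 0.10 rad of flat), the frame rests on the desk within 30 mm of where it was, and every bystander stands within 30 mm of its place, upright (value of joint each of rail_far, rail_near, rail_left, rail_right below 0.1 rad and distance of each of frame, paperweight, tape_roll, spirit_level, cactus, mannequin, mug, marker from where it was at the start of the episode below 0.03 m and height (world z) of frame below 0.006 m and linear speed of frame below 0.02 m/s and angle between each of paperweight, tape_roll, spirit_level, cactus, mannequin, mug, marker's own z axis and vertical below 0.2 rad); the robot touches nothing.
It fails at once if a rail or the frame is pressed harder than 40 N (contact force between any of the fingers, the arm and frame above 40 N).
It fails at once if the frame is pressed away from the middle of a rail (more than 50 mm from the middle of every rail's inner edge) (contact force between the fingers and frame above 1 N and horizontal distance between the grasp point and edge_far above 0.05 m and horizontal distance between the grasp point and edge_near above 0.05 m and horizontal distance between the grasp point and edge_left above 0.05 m and horizontal distance between the grasp point and edge_right above 0.05 m).
It fails at once if the print is touched (contact force between any of the fingers, the arm and print above 0.5 N).
It fails at once if the frame is lifted, tipped or pushed more than 30 mm away (height (world z) of frame above 0.008 m or angle between frame's own z axis and vertical above 0.06 rad or distance of frame from where it was at the start of the episode above 0.03 m).
It fails at once if a bystander is pushed or lifted more than 30 mm, or knocked over (distance of any of paperweight, tape_roll, spirit_level, cactus, mannequin, mug, marker from where it was at the start of the episode above 0.03 m or angle between any of paperweight, tape_roll, spirit_level, cactus, mannequin, mug, marker's own z axis and vertical above 0.3 rad).
It also fails if it takes over 51 s, if anything falls off the work surface, if the arm or the gripper's body presses on something with over 40 N, if the wrist force passes 120 N, or if a joint passes its speed limit or range.

## Working session

There is one attempt and no reset: what is moved stays moved. The work goes in short steps, Python scripts to look and compute and a tool call to move; the robot and the scene stay as the last step left them, time stands still between calls to the robot, and variables do not carry over. Pictures are saved under pics/ and viewed, at most 10 in all, crops included, and the job is handed in when it is done.

Besides the shell and the picture viewer there is one more tool, called after "Emit:" as name(argument=value, ...) on one line, values as JSON. arm_command: Moves the arm, as the interface text tells. Its arguments: {"type":"object","properties":{"series":{"type":"string"},"hand":{"type":"number"},"newtons":{"type":"number"}},"required":["series"]}

```bash
mkdir -p pics; ls
python3 - <<'E'
from bench import manip,eyes
import cv2,pickle
s=manip.get_state();print(s)
d={}
for n in("scene","side"):
    c=eyes.read_camera(n);d[n]=c
    cv2.imwrite(f"pics/{n}0.png",c["image"][:,:,::-1]);print(n,c["intrinsics"],c["dist"],c["R"],c["t"])
pickle.dump(d,open("cams.pkl","wb"))
E
```

```text
pics
{'time': 0.0, 'joint_pos': array([-1.40035435e+00,  3.13445290e-01,  1.49846560e+00,  1.74476159e-05,
        1.33100200e+00, -2.23434960e-01]), 'qvel': array([-2.11405971e-04, -1.25667156e-03, -2.55438317e-04, -7.56623647e-06,
        6.74703351e-04, -2.03389175e-03]), 'joint_efforts': array([-1.16357089e-03, -4.12272406e+01, -2.59745854e+01, -2.31322274e-04,
        4.14251379e-03,  1.79698492e-05]), 'position': array([ 201.40936164, -484.53950388,  230.72675503]), 'orientation': array([-6.59661156e-04,  9.80670409e-01,  1.95665820e-01,  2.59585954e-05]), 'contact_force': array([ 0.12383468, -0.56006004, -0.04742564]), 'ft_torque': array([-0.02915864, -0.00640048,  0.01114063]), 'grip_force': 0.0, 'gripper_width': 85.36231054345917}
scene [[440.68052905   0.         276.08788548]
 [  0.         440.68052905 209.13333555]
 [  0.           0.           1.        ]] [-0.04588416  0.          0.          0.          0.        ] [[ 0.24276537  0.97000783  0.01223847]
 [ 0.56892142 -0.13214365 -0.8117059 ]
 [-0.78574384  0.20401681 -0.58393814]] [-136.33618849 -269.49762278 1539.89645268]
side [[399.62746225   0.         272.67294885]
 [  0.         399.62746225 208.30024473]
 [  0.           0.           1.        ]] [-0.06637585  0.          0.          0.          0.        ] [[-0.831831   -0.5547021  -0.01904669]
 [-0.31015236  0.49301534 -0.81286   ]
 [ 0.46028546 -0.67025477 -0.58214761]] [481.52169743 194.40118754 821.54611371]
```

View pics/scene0.png

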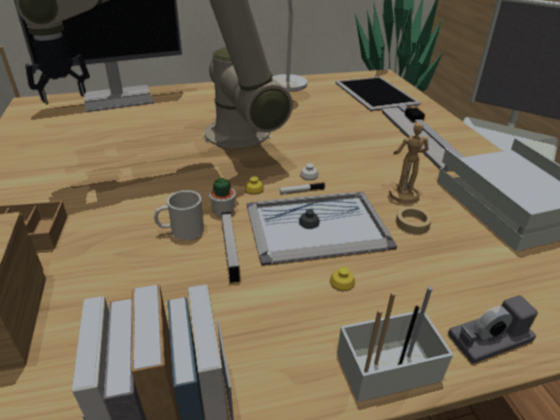

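View pics/side0.png

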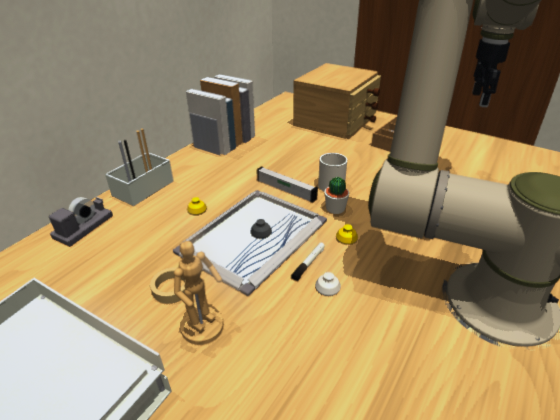

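The scene view shows the frame with outer corners at about (248,206), (372,195), (392,245) and (262,258). The side view has them at about (326,220), (250,285), (178,245) and (258,195). The dark weight is at its centre, the level along its right rail, the cactus near right, and the marker in front.

```bash
cat > h.py <<'E'
import numpy as np,cv2,pickle
from scipy.optimize import least_squares
def proj(c,P):
    return cv2.projectPoints(np.float64(P).reshape(-1,1,3),cv2.Rodrigues(c["R"])[0],np.float64(c["t"]),c["intrinsics"],np.float64(c["dist"]))[0][:,0]
def F(p,L):  # frame -> world
    L=np.float64(L).reshape(-1,3);c,s=np.cos(p[2]),np.sin(p[2])
    return np.c_[p[0]+c*L[:,0]-s*L[:,1],p[1]+s*L[:,0]+c*L[:,1],L[:,2]]
def ray(c,uv):
    n=cv2.undistortPoints(np.float64([[uv]]),c["intrinsics"],np.float64(c["dist"]))[0,0]
    return -c["R"].T@c["t"], c["R"].T@np.r_[n,1]
def onz(c,uv,z):
    o,d=ray(c,uv);return o+d*(z-o[2])/d[2]
def tri(cs,uvs):
    A=[];b=[]
    for c,uv in zip(cs,uvs):
        o,d=ray(c,uv);d/=np.linalg.norm(d);M=np.eye(3)-np.outer(d,d);A.append(M);b.append(M@o)
    return np.linalg.lstsq(np.vstack(A),np.hstack(b),rcond=None)[0]
E
python3 - <<'E'
from h import *
d=pickle.load(open("cams.pkl","rb"))
# order NR, NL, FL, FR
C=np.float64([[-120,-164,11.5],[-120,164,11.5],[120,164,11.5],[120,-164,11.5]])
px={"scene":[(248,206),(372,195),(392,245),(262,258)],"side":[(326,220),(250,285),(178,245),(258,195)]}
for k in range(4):print(tri([d["scene"],d["side"]],[px["scene"][k],px["side"][k]]).round())
r=least_squares(lambda p:np.r_[[(proj(d[n],F(p,C))-px[n]).ravel() for n in px]].ravel(),[500,0,0],x_scale=[100,100,1])
print(r.x,r.fun.reshape(-1,2).round(1))
E
```

```text
[444. -50.  -1.]
[475. 275.  14.]
[695. 246.  12.]
[664. -56.   2.]
[ 5.69692028e+02  1.02335761e+02 -8.26026495e-02] [[-1.7 -5.7]
 [-8.4 -4.4]
 [ 4.2  1.2]
 [-4.2  2.4]
 [ 2.4 -2.4]
 [-4.4  7. ]
 [-6.2  1.6]
 [ 0.6 -7. ]]
```

Emit:
arm_command(series="0.0404 -0.0324 -0.010 0 0 0;0.0404 -0.0324 -0.010 0 0 0;0.0404 -0.0324 -0.010 0 0 0;0.0404 -0.0324 -0.010 0 0 0;0.0404 -0.0324 -0.010 0 0 0", hand=-1, newtons=20)

```text
time: 0.72
position: [326.2, -256.1, 281.5]
orientation: [-0.0, 0.981, 0.195, -0.0]
contact_force: [1.5, 0.1, 0.5]
gripper_width: -0.0
grip_force: 0.0
```

Emit:
arm_command(series="0.0404 -0.0324 -0.010 0 0 0;0.0404 -0.0324 -0.010 0 0 0;0.0404 -0.0324 -0.010 0 0 0;0.0404 -0.0324 -0.010 0 0 0;0.0404 -0.0324 -0.010 0 0 0")

```text
time: 1.35
position: [450.7, -28.9, 331.5]
orientation: [-0.0, 0.981, 0.196, -0.0]
contact_force: [0.3, -0.4, -0.7]
gripper_width: -0.2
grip_force: 0.0
```

Emit:
arm_command(series="0.0404 -0.0324 -0.010 0 0 0;0.0404 -0.0324 -0.010 0 0 0;0 0 0 0 0 0.131;0 0 0 0 0 0.131;0 0 0 0 0 0.132")

```text
time: 1.98
position: [499.9, 60.4, 350.9]
orientation: [-0.0, 1.0, -0.002, -0.0]
contact_force: [0.3, 0.3, 0.3]
gripper_width: 0.0
grip_force: 0.0
```

Run:
```python
from bench import manip,eyes
import cv2,pickle
s=manip.get_state();print(s)
c=eyes.read_camera("wrist");pickle.dump(c,open("w1.pkl","wb"))
cv2.imwrite("pics/w1.png",c["image"][:,:,::-1]);print(c["intrinsics"],c["dist"],c["R"],c["t"])
```

```text
{'time': 1.975, 'joint_pos': array([-1.12819828e-01,  2.09911833e-01,  1.32409422e+00, -8.58643982e-06,
        1.60842931e+00,  1.46218788e+00]), 'qvel': array([-3.77141253e-03, -3.22467683e-03,  1.04488614e-03, -1.27550947e-04,
        7.63583236e-04,  1.04793426e+00]), 'joint_efforts': array([ 1.97926685e-01, -3.76992059e+01, -2.75013649e+01,  5.00494745e-03,
        2.20987458e-03, -1.40548579e+00]), 'position': array([499.88392723,  60.40457075, 350.91315134]), 'orientation': array([-4.22905235e-05,  9.99997694e-01, -2.10585040e-03, -4.19247401e-04]), 'contact_force': array([0.34284767, 0.25894971, 0.2889326 ]), 'ft_torque': array([-0.02183879, -0.02762166,  0.01539887]), 'grip_force': 0.0, 'gripper_width': 0.0261943067607073}
[[297.46036796   0.         279.13036117]
 [  0.         297.46036796 207.46037568]
 [  0.           0.           1.        ]] [-0.00550197  0.          0.          0.          0.        ] [[-4.70513909e-03 -9.99988508e-01 -9.19020150e-04]
 [-9.43600664e-01  4.13556913e-03  3.31059940e-01]
 [-3.31052335e-01  2.42487109e-03 -9.43609279e-01]] [ 62.84453904 388.66709171 658.35614927]
```

View pics/w1.png

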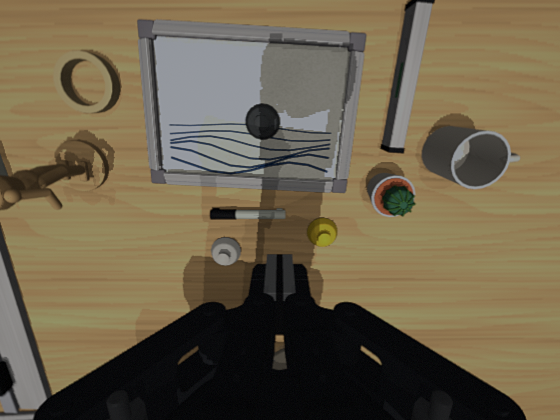

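The wrist view shows outer frame corners at about FL (139,20), FR (365,34), NR (345,192) and NL (153,184). The steel weight is at (262,121), the level at (405,80), the mug at (465,155) and the cactus at (395,198).

Run:
```python
from h import *
d=pickle.load(open("cams.pkl","rb"));w=pickle.load(open("w1.pkl","rb"))
C=np.float64([[-120,-164,11.5],[-120,164,11.5],[120,164,11.5],[120,-164,11.5]])
px=[(345,192),(153,184),(139,20),(365,34)]
r=least_squares(lambda p:(proj(w,F(p,C))-px).ravel(),[570,100,-.08],x_scale=[100,100,1])
print(r.x,r.fun.reshape(-1,2).round(1))
p=r.x
np.save("p.npy",p)
for n,L in dict(far=[96,0,11.5],near=[-96,0,11.5],left=[0,140,11.5],right=[0,-140,11.5]).items():print(n,F(p,L).round(1))
for n,uv,z in[("level near end",(393,150),41),("level far",(418,2),41),("cactus",(400,203),95),("mugL",(424,152),92),("mann",(85,165),15),("mannhead",(10,190),150),("marker",(247,214),18),("knob",(262,121),40)]:print(n,onz(w,uv,z).round())
cv2.imwrite("pics/chk.png",np.vstack([np.pad(cv2.resize(d["scene"]["image"][170:270,230:410],None,fx=3.2,fy=3.2),((0,0),(0,0),(0,0)))]) [:,:,::-1])
# overlay on both
out=[]
for n,(y0,y1,x0,x1) in dict(scene=(170,280,225,415),side=(180,300,160,350)).items():
    im=cv2.resize(d[n]["image"][y0:y1,x0:x1],None,fx=3,fy=3,interpolation=2)[:,:,::-1].copy()
    im=im[:298] if im.shape[0]>298 else im
    cv2.polylines(im,[np.int32((proj(d[n],F(p,C))-[x0,y0])*3*8)],True,(0,0,255),1,16,3)
    out.append(im)
h=min(o.shape[1] for o in out)
cv2.imwrite("pics/ov.png",np.vstack([o[:,:h] for o in out]))
```

```text
[ 5.68203545e+02  1.03784879e+02 -5.55863923e-02] [[ 1.7  2.3]
 [-1.6  0.7]
 [-2.8 -0.2]
 [ 2.8 -1. ]]
far [[664.1  98.5  11.5]]
near [[472.4 109.1  11.5]]
left [[576.  243.6  11.5]]
right [[560.4 -36.   11.5]]
level near end [ 518. -111.   41.]
level far [ 709. -121.   41.]
cactus [ 451. -110.   95.]
mugL [ 522. -134.   92.]
mann [492. 376.  15.]
mannhead [488. 384. 150.]
marker [407. 116.  18.]
knob [560.  85.  40.]
```

View pics/ov.png

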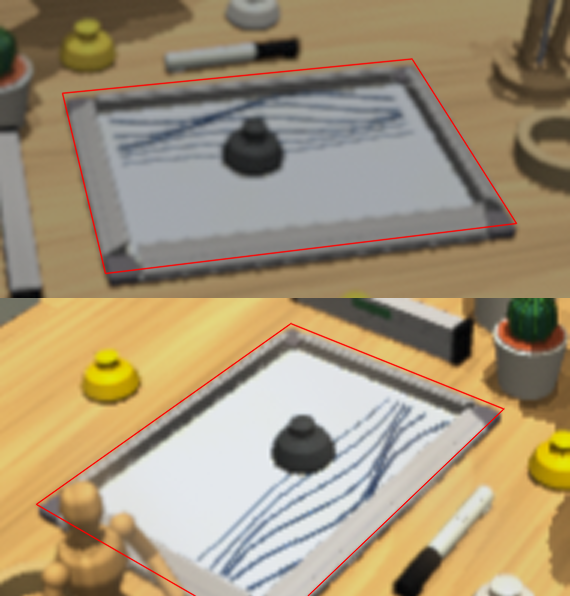

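Run:
```python
from bench import manip,eyes
from h import *
c=eyes.read_camera("wrist");pickle.dump(c,open("w2.pkl","wb"))
print(c["R"].round(4),c["t"])
cv2.imwrite("pics/w2.png",cv2.resize(c["image"][5:205,125:380],None,fx=3,fy=3,interpolation=2)[:,:,::-1])
```

```text
[[-9.900e-03 -1.000e+00 -9.000e-04]
 [-9.436e-01  9.100e-03  3.310e-01]
 [-3.310e-01  4.100e-03 -9.436e-01]] [ 65.37444759 388.36359802 658.25132085]
```

View pics/w2.png

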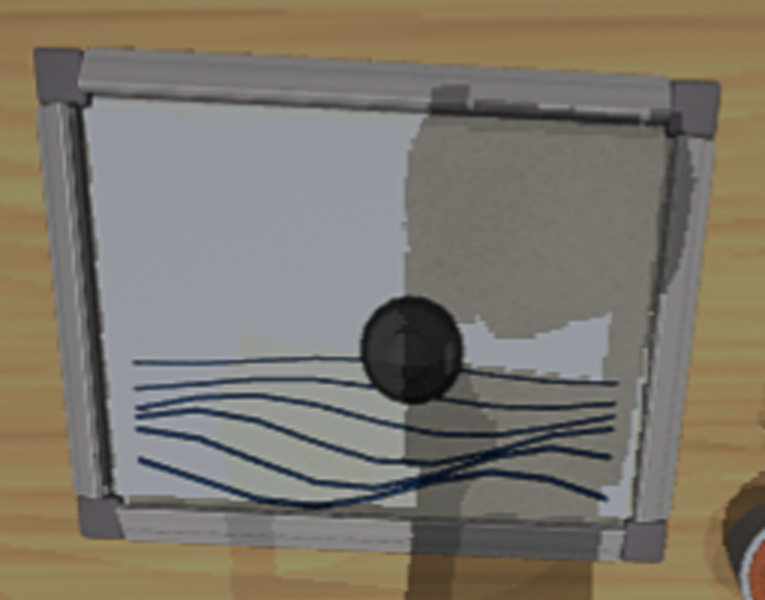

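This shows the corner pieces clearly. Outer corners in crop pixels are FL (35,48), FR (719,83), NR (663,563) and NL (82,538), and the raised inner edges are visible on all sides.

Run:
```python
from h import *
d=pickle.load(open("cams.pkl","rb"));w=pickle.load(open("w2.pkl","rb"))
C=np.float64([[-120,-164,11.5],[-120,164,11.5],[120,164,11.5],[120,-164,11.5]])
pw=np.float64([(663,563),(82,538),(35,48),(719,83)])/3+[124.7,4.7]
ps=np.float64([(68,100),(408,68),(515,232),(110,281)])/3+[224.7,169.7]
pi=np.float64([(501,114),(40,214),(290,37)])/3+[159.7,179.7]
def f(p,W=(1,1,1)):return np.r_[W[0]*(proj(w,F(p,C))-pw).ravel(),W[1]*(proj(d["scene"],F(p,C))-ps).ravel(),W[2]*(proj(d["side"],F(p,C[[0,2,3]]))-pi).ravel()]
for W in((1,0,0),(0,1,1),(1,1,1)):
    p=least_squares(f,[570,100,-.05],x_scale=[100,100,1],args=(W,)).x
    print(p.round(3));print(f(p).reshape(-1,2).round(1).tolist())
np.save("p.npy",p)
for n,L in dict(far=[96,0,11.5],near=[-96,0,11.5],left=[0,140,11.5],right=[0,-140,11.5]).items():print(n,F(p,L).round(1))
```

```text
[ 5.68868e+02  1.04783e+02 -5.40000e-02]
[[0.7, 1.1], [-1.0, 1.0], [-1.7, -0.4], [2.0, -0.6], [-1.3, -1.9], [1.9, -2.8], [1.2, -2.6], [-0.8, -2.1], [0.7, -0.8], [-1.5, -2.2], [-0.0, -3.5]]
[ 5.70369e+02  1.04299e+02 -4.90000e-02]
[[1.5, -0.3], [-0.4, 0.7], [-2.0, -0.9], [2.1, -2.5], [-1.6, -1.4], [1.6, -2.6], [1.4, -2.5], [-0.5, -1.4], [0.1, -1.3], [-1.8, -2.2], [-0.7, -3.8]]
[ 5.69221e+02  1.04762e+02 -5.30000e-02]
[[0.9, 0.7], [-0.9, 1.0], [-1.9, -0.5], [1.9, -1.1], [-1.4, -1.8], [1.8, -2.8], [1.3, -2.6], [-0.6, -2.0], [0.5, -0.9], [-1.6, -2.2], [-0.2, -3.6]]
far [[665.1  99.7  11.5]]
near [[473.4 109.8  11.5]]
left [[576.6 244.6  11.5]]
right [[561.9 -35.   11.5]]
```

Emit:
arm_command(series="0.0171 -0.0039 0.028 0 0 0;0.0171 -0.0039 0.028 0 0 0;0.0171 -0.0039 0.028 0 0 0;0.0171 -0.0039 0.028 0 0 0;0.0171 -0.0039 0.028 0 0 0")

```text
time: 2.7
position: [585.9, 79.8, 210.1]
orientation: [-0.0, 1.0, 0.001, -0.0]
contact_force: [0.6, -0.6, -0.7]
gripper_width: 0.0
grip_force: 0.0
```

Emit:
arm_command(series="0.0171 -0.0039 0.028 0 0 0;0.0171 -0.0039 0.028 0 0 0;0.0171 -0.0039 0.028 0 0 0;0.0171 -0.0039 0.028 0 0 0;0.0171 -0.0039 0.028 0 0 0")

```text
time: 3.32
position: [671.3, 99.3, 70.0]
orientation: [-0.0, 1.0, 0.001, -0.0]
contact_force: [0.2, 0.5, 0.1]
gripper_width: -0.2
grip_force: 0.0
```

Run:
```python
from bench import manip,eyes
from h import *
c=eyes.read_camera("wrist");s=manip.get_state();print(s["position"],s["orientation"],s["contact_force"])
p=np.load("p.npy")
im=c["image"][:,:,::-1].copy()
L=[[120,y,8.5] for y in(-138,0,138)]+[[96,y,11.5] for y in(-138,0,138)]
q=proj(c,F(p,L));print(q.round(1))
for u in q: cv2.circle(im,tuple(int(v) for v in u.round()),2,(0,0,255),-1)
cv2.imwrite("pics/w3.png",im)
```

```text
[670.81384044  99.53627709  65.60783355] [-1.79410003e-04  9.99995116e-01  1.37386448e-03 -2.80161246e-03] [ 0.44773856  0.21597203 -4.57633027]
[[468.9 212.3]
 [280.1 202.4]
 [ 86.9 192.2]
 [462.8 243.8]
 [278.3 234.5]
 [ 89.6 224.9]]
```

View pics/w3.png

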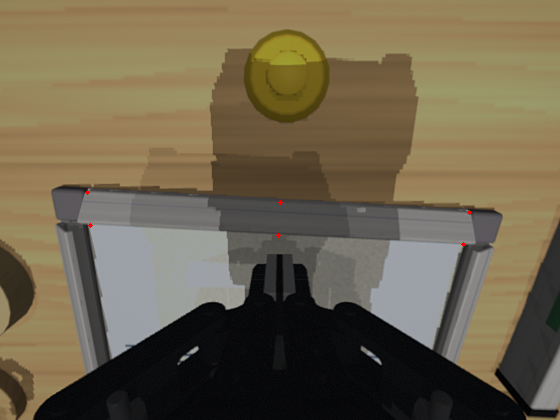

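The projected hinge and edge points (280,202) and (278,235) fall on the far rail, within 2 mm of its outline; the fingertip at (280,255) stands above the rail's middle. I'm descending to just above it.

Emit:
arm_command(series="0.001 0 0.015 0 0 0;0 0 0.015 0 0 0;0 0 0 0 0 0;0 0 0 0 0 0;0 0 0 0 0 0")

```text
time: 4.0
position: [672.3, 99.2, 42.2]
orientation: [0.0, 1.0, -0.0, 0.001]
contact_force: [0.5, 0.4, -0.1]
gripper_width: -0.0
grip_force: 0.0
```

Run:
```python
from bench import manip
s=manip.get_state();print(s["position"],s["orientation"],s["contact_force"],s["qvel"].round(3))
```

```text
[672.26918317  99.16544769  42.22584865] [ 2.28844215e-05  9.99999754e-01 -5.11387929e-05  6.98606563e-04] [ 0.47549879  0.3651561  -0.10693095] [ 0.     0.004  0.     0.    -0.001  0.001]
```

Emit:
arm_command(series="0 0 0.0036 0 0 0;0 0 0.0036 0 0 0;0 0 0.0036 0 0 0;0 0 0.0036 0 0 0;0 0 0.0036 0 0 0")

```text
time: 4.62
position: [671.8, 99.2, 23.2]
orientation: [-0.0, 1.0, -0.0, -0.0]
contact_force: [-4.2, -0.8, 6.6]
gripper_width: 0.0
grip_force: 3.2
```

Emit:
arm_command(series="0 0 0.0024 0 0 0;0 0 0.0024 0 0 0;0 0 0.0022 0 0 0;0 0 0.002 0 0 0;0 0 0.001 0 0 0")

```text
time: 5.25
position: [671.9, 99.2, 13.1]
orientation: [0.0, 1.0, -0.0, -0.0]
contact_force: [-1.4, 0.0, 2.2]
gripper_width: -0.1
grip_force: 0.8
```

Emit:
arm_command(series="0 0 0.001 0 0 0;0 0 0.001 0 0 0;0 0 0.0006 0 0 0;0 0 0 0 0 0;0 0 0 0 0 0")

```text
time: 5.88
position: [672.0, 99.2, 10.8]
orientation: [-0.0, 1.0, -0.0, 0.0]
contact_force: [-2.3, -0.1, 3.0]
gripper_width: 0.5
grip_force: 1.4
```

Emit:
arm_command(series="0 0 0.0005 0 0 0;0 0 0.0005 0 0 0;0 0 0 0 0 0;0 0 0 0 0 0;0 0 0 0 0 0")

```text
time: 6.5
position: [672.0, 99.2, 10.0]
orientation: [0.0, 1.0, -0.0, 0.0]
contact_force: [-3.1, 0.3, 4.8]
gripper_width: -0.1
grip_force: 2.9
```

Run:
```python
from bench import manip,eyes
s=manip.get_state();print(s["position"],s["contact_force"])
```

```text
[671.98838612  99.19302832  10.02031831] [-3.09020123  0.30367451  4.82864819]
```

Emit:
arm_command(series="0 0 -0.006 0 0 0;0 0 -0.014 0 0 0;0 0 -0.020 0 0 0;0 0 -0.020 0 0 0;-0.01 0 -0.010 0 0 0")

```text
time: 7.12
position: [662.4, 99.1, 81.8]
orientation: [0.0, 1.0, -0.0, 0.001]
contact_force: [0.3, -0.3, -0.4]
gripper_width: -0.1
grip_force: 0.0
```

Emit:
arm_command(series="-0.040 -0.0022 0 0 0 0;-0.040 -0.0022 0 0 0 0;-0.040 -0.0022 0 0 0 0;-0.040 -0.0022 0 0 0 0;-0.0335 -0.0022 0 0 0 0")

```text
time: 7.75
position: [466.2, 110.4, 79.9]
orientation: [-0.0, 1.0, -0.0, -0.0]
contact_force: [0.5, 0.0, 0.2]
gripper_width: 0.6
grip_force: 0.0
```

Run:
```python
from bench import manip,eyes
from h import *
c=eyes.read_camera("wrist");s=manip.get_state();print(s["time"],s["position"],s["contact_force"])
p=np.load("p.npy")
im=c["image"][:,:,::-1].copy()
L=[[-120,y,8.5] for y in(-138,0,138)]+[[-96,y,11.5] for y in(-138,0,138)]+[[120,0,8.5],[96,0,11.5]]
q=proj(c,F(p,L));print(q.round(1))
for u in q: cv2.circle(im,tuple(int(v) for v in u.round()),1,(0,0,255),-1)
cv2.imwrite("pics/w4.png",im)
```

```text
7.8 [462.63045784 110.92731392  79.42677838] [ 1.22281499  1.80514327 -1.65833712]
[[ 450.6  248.1]
 [ 278.   240. ]
 [ 102.2  231.5]
 [ 460.3  221.7]
 [ 279.6  212.8]
 [  95.3  203.7]
 [ 301.1 -172.2]
 [ 298.2 -117.7]]
```

View pics/w4.png

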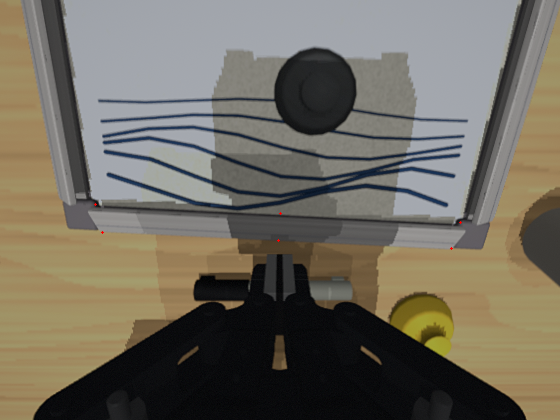

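Paperweight at (315,92), near rail at v≈212–240. The projected outer points lie about 3 px outside the edge, so the frame is about 2 mm farther in +x; the fingertip at (280,258) is aimed at the rail's middle.

Emit:
arm_command(series="0.0015 0 0.015 0 0 0;0 0 0.015 0 0 0;0 0 0.008 0 0 0;0 0 0.002 0 0 0;0 0 0.002 0 0 0")

```text
time: 8.43
position: [470.2, 110.2, 37.6]
orientation: [-0.0, 1.0, -0.0, 0.0]
contact_force: [0.6, -0.1, 0.1]
gripper_width: -0.3
grip_force: 0.0
```

Emit:
arm_command(series="0 0 0.0030 0 0 0;0 0 0.0030 0 0 0;0 0 0.0030 0 0 0;0 0 0.0030 0 0 0;0 0 0.0030 0 0 0")

```text
time: 9.05
position: [470.0, 110.2, 22.5]
orientation: [0.0, 1.0, -0.0, 0.0]
contact_force: [0.3, 0.0, -0.6]
gripper_width: 0.2
grip_force: 0.0
```

Emit:
arm_command(series="0 0 0.0024 0 0 0;0 0 0.0024 0 0 0;0 0 0.0022 0 0 0;0 0 0.002 0 0 0;0 0 0.001 0 0 0")

```text
time: 9.68
position: [469.8, 110.2, 12.5]
orientation: [-0.0, 1.0, -0.0, -0.0]
contact_force: [0.2, 0.1, 1.6]
gripper_width: -0.2
grip_force: 0.7
```

Emit:
arm_command(series="0 0 0.001 0 0 0;0 0 0.001 0 0 0;0 0 0.0005 0 0 0;0 0 0 0 0 0;0 0 0 0 0 0")

```text
time: 10.3
position: [469.9, 110.3, 10.3]
orientation: [-0.0, 1.0, -0.0, -0.0]
contact_force: [-0.4, 0.2, 4.4]
gripper_width: 0.3
grip_force: 2.3
```

Run:
```python
from bench import manip,eyes
s=manip.get_state();print(s["position"],s["contact_force"])
```

```text
[469.92595855 110.25401045  10.28086262] [-0.36161578  0.20143723  4.44293196]
```

Emit:
arm_command(series="0 0 -0.006 0 0 0;0 0 -0.014 0 0 0;0 0 -0.020 0 0 0;0 0 -0.020 0 0 0;0 0 -0.010 0 0 0")

```text
time: 10.92
position: [470.3, 110.3, 81.7]
orientation: [0.0, 1.0, -0.0, 0.001]
contact_force: [-0.2, -0.4, 0.3]
gripper_width: -0.1
grip_force: 0.0
```

Emit:
arm_command(series="0.024 -0.032 0 0 0 0;0.027 -0.035 0 0 0 0;0.027 -0.035 0 0 0 0;0.022 -0.028 0 0 0 0;0.0085 -0.0103 0 0 0 0")

```text
time: 11.55
position: [578.8, 251.9, 79.8]
orientation: [0.0, 1.0, 0.001, -0.0]
contact_force: [-0.5, -1.1, -0.3]
gripper_width: -0.1
grip_force: 0.0
```

Run:
```python
from bench import manip,eyes
from h import *
c=eyes.read_camera("wrist");s=manip.get_state();print(s["time"],s["position"],s["contact_force"])
p=np.load("p.npy")+[2,0,0]
im=c["image"][:,:,::-1].copy()
L=[[y,164,8.5] for y in(-94,0,94)]+[[y,140,11.5] for y in(-94,0,94)]
q=proj(c,F(p,L));print(q.round(1))
for u in q: cv2.circle(im,tuple(int(v) for v in u.round()),1,(0,0,255),-1)
cv2.imwrite("pics/w5.png",im)
```

```text
11.6 [579.192341   252.29676267  79.81985412] [-0.5796923   0.15771735 -0.23111281]
[[254.2 318.9]
 [257.3 219. ]
 [261.5  87.7]
 [281.7 322.5]
 [288.6 222. ]
 [297.7  89.6]]
```

View pics/w5.png

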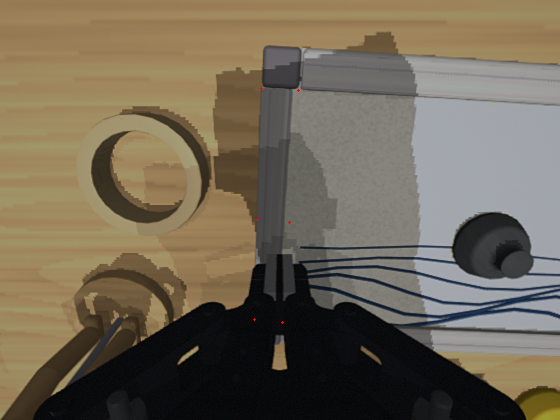

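The far rail now lies flush with its corner piece at (283,66), so it is shut. The left rail still stands open at u≈260–290, with the fingertip at (280,258) over its middle. Pressing it next.

Emit:
arm_command(series="0 0 0.015 0 0 0;0 0 0.015 0 0 0;0 0 0.008 0 0 0;0 0 0.002 0 0 0;0 0 0.002 0 0 0")

```text
time: 12.22
position: [578.7, 250.4, 38.4]
orientation: [-0.0, 1.0, -0.0, 0.0]
contact_force: [-0.4, -0.3, 0.2]
gripper_width: -0.0
grip_force: 0.0
```

Emit:
arm_command(series="0 0 0.0030 0 0 0;0 0 0.0030 0 0 0;0 0 0.0030 0 0 0;0 0 0.0030 0 0 0;0 0 0.0030 0 0 0")

```text
time: 12.85
position: [578.6, 250.2, 23.4]
orientation: [0.0, 1.0, -0.0, 0.0]
contact_force: [-1.0, -4.6, 6.3]
gripper_width: 0.1
grip_force: 3.1
```

Emit:
arm_command(series="0 0 0.0024 0 0 0;0 0 0.0024 0 0 0;0 0 0.0022 0 0 0;0 0 0.002 0 0 0;0 0 0.001 0 0 0")

```text
time: 13.48
position: [578.4, 250.6, 12.9]
orientation: [-0.0, 1.0, -0.0, -0.0]
contact_force: [0.1, -2.2, 1.6]
gripper_width: -0.0
grip_force: 0.8
```

Emit:
arm_command(series="0 0 0.001 0 0 0;0 0 0.001 0 0 0;0 0 0.0008 0 0 0;0 0 0 0 0 0;0 0 0 0 0 0")

```text
time: 14.1
position: [578.4, 250.6, 10.5]
orientation: [-0.0, 1.0, -0.0, -0.0]
contact_force: [-1.8, -1.9, 3.0]
gripper_width: -0.2
grip_force: 1.9
```

Run:
```python
from bench import manip,eyes
s=manip.get_state();print(s["position"],s["contact_force"])
```

```text
[578.43674109 250.57824809  10.53474803] [-1.79015821 -1.94991315  3.04716359]
```

Emit:
arm_command(series="0 0 -0.006 0 0 0;0 0 -0.014 0 0 0;0 0 -0.020 0 0 0;0 0.015 -0.020 0 0 0;0 0.040 -0.010 0 0 0")

```text
time: 14.72
position: [579.0, 195.2, 82.8]
orientation: [-0.0, 1.0, 0.001, 0.002]
contact_force: [-0.1, -0.8, -0.7]
gripper_width: -0.2
grip_force: 0.0
```

Emit:
arm_command(series="-0.003 0.050 0 0 0 0;-0.003 0.055 0 0 0 0;-0.003 0.055 0 0 0 0;-0.003 0.047 0 0 0 0;-0.003 0.0295 0 0 0 0")

```text
time: 15.35
position: [563.1, -44.0, 81.8]
orientation: [0.0, 1.0, -0.001, 0.001]
contact_force: [0.2, 0.8, 1.7]
gripper_width: -0.2
grip_force: 0.0
```

Run:
```python
from bench import manip,eyes
from h import *
c=eyes.read_camera("wrist");s=manip.get_state();print(s["time"],s["position"],s["contact_force"])
p=np.load("p.npy")+[2,0,0]
im=c["image"][:,:,::-1].copy()
L=[[y,-164,8.5] for y in(-94,0,94)]+[[y,-140,11.5] for y in(-94,0,94)]
q=proj(c,F(p,L));print(q.round(1))
for u in q: cv2.circle(im,tuple(int(v) for v in u.round()),1,(0,0,255),-1)
cv2.imwrite("pics/w6.png",im)
```

```text
15.4 [563.02511992 -46.5286702   81.73174267] [-0.00292645 -2.82995189  0.23858668]
[[290.6 319. ]
 [298.1 220. ]
 [308.   90.4]
 [263.2 320.3]
 [267.1 220. ]
 [272.3  88.3]]
```

View pics/w6.png

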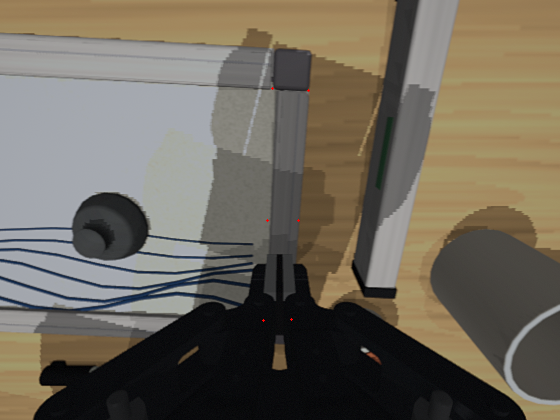

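The projected hinge points (308,90) and (298,220) lie on the right rail's outer edge. The fingertip is over its middle, with the level (380,290) and mug well clear.

Emit:
arm_command(series="0 0 0.015 0 0 0;0 0 0.015 0 0 0;0 0 0.008 0 0 0;0 0 0.002 0 0 0;0 0 0.002 0 0 0")

```text
time: 16.02
position: [563.6, -40.7, 38.5]
orientation: [0.0, 1.0, 0.0, 0.0]
contact_force: [0.5, 0.1, -0.1]
gripper_width: -0.0
grip_force: 0.0
```

Emit:
arm_command(series="0 0 0.0032 0 0 0;0 0 0.0030 0 0 0;0 0 0.0030 0 0 0;0 0 0.0030 0 0 0;0 0 0.0030 0 0 0")

```text
time: 16.65
position: [563.4, -41.0, 23.0]
orientation: [-0.0, 1.0, -0.0, 0.0]
contact_force: [0.0, -0.5, 0.5]
gripper_width: 0.1
grip_force: 0.5
```

Emit:
arm_command(series="0 0 0.0024 0 0 0;0 0 0.0024 0 0 0;0 0 0.0022 0 0 0;0 0 0.002 0 0 0;0 0 0.001 0 0 0")

```text
time: 17.27
position: [563.4, -41.0, 13.0]
orientation: [0.0, 1.0, -0.0, -0.0]
contact_force: [-0.3, 1.1, 1.9]
gripper_width: -0.1
grip_force: 0.7
```

Emit:
arm_command(series="0 0 0.001 0 0 0;0 0 0.001 0 0 0;0 0 0.001 0 0 0;0 0 0 0 0 0;0 0 0 0 0 0")

```text
time: 17.9
position: [563.4, -41.0, 10.3]
orientation: [0.0, 1.0, -0.0, -0.0]
contact_force: [-2.1, 1.5, 4.5]
gripper_width: 0.0
grip_force: 2.2
```

Emit:
arm_command(series="0 0 -0.006 0 0 0;0 0 -0.014 0 0 0;0 0 -0.020 0 0 0;0 0 -0.030 0 0 0;0 0 -0.030 0 0 0")

```text
time: 18.52
position: [563.4, -41.0, 111.9]
orientation: [0.0, 1.0, -0.0, 0.0]
contact_force: [0.1, -0.4, -0.2]
gripper_width: -0.3
grip_force: 0.0
```

Emit:
arm_command(series="0 0 -0.050 0 0 0;-0.010 0 -0.050 0 0 0;-0.020 0 -0.050 0 0 0;-0.020 0 -0.030 0 0 0;0 0 -0.010 0 0 0")

```text
time: 19.15
position: [513.1, -41.0, 302.8]
orientation: [0.001, 1.0, -0.0, 0.002]
contact_force: [0.5, -0.2, -0.7]
gripper_width: 0.0
grip_force: 0.0
```

Run:
```python
from bench import manip,eyes
from h import *
s=manip.get_state();print(s["time"],s["position"],s["contact_force"])
c=eyes.read_camera("wrist");d=eyes.read_camera("side")
a=cv2.resize(c["image"][:250],None,fx=1.2,fy=1.2)
b=cv2.resize(d["image"][175:305,150:350],None,fx=2.3,fy=2.3,interpolation=2)
W=max(a.shape[1],b.shape[1])
cv2.imwrite("pics/end.png",np.vstack([np.pad(x,((0,0),(0,W-x.shape[1]),(0,0))) for x in(a,b)])[:600,:,::-1])
```

```text
19.15 [513.11555796 -40.99475224 302.84492092] [ 0.46647878 -0.18772064 -0.69289579]
```

View pics/end.png

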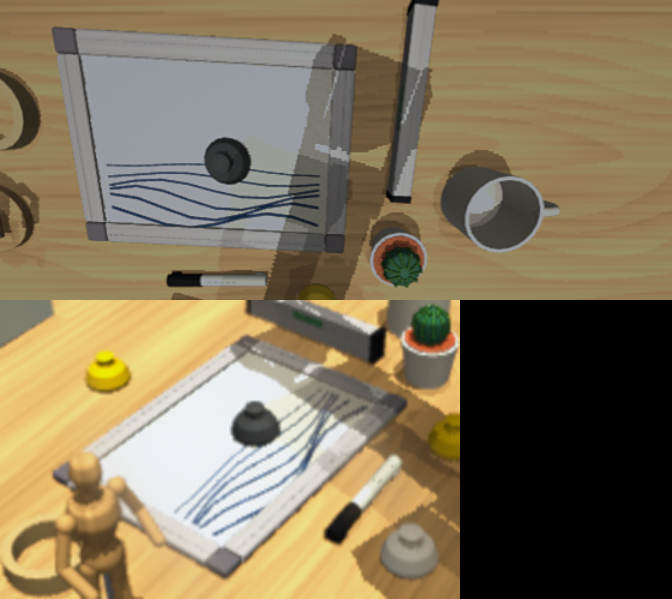

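All four rails lie flat and flush with the corner pieces (wrist view corners (65,40), (345,57), (335,242), (97,230)), and nothing else has moved. Handing in.

```bash
python3 -c "
from bench import ticket
print(ticket.finish_job())"
```

```text
the job is handed in; nothing more can be done
None
```

I pressed all four rails shut in order (far, near, left, right) with light presses (highest reading about 7 N), and the last pictures show them flat and nothing else visibly moved; the job is handed in at about 19 s, and the hand-in gave no verdict.

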